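# Hook the specimen tray out from under the low shelf

## Robot

A 6-joint arm with a two-finger parallel gripper is mounted at the origin on a cart in front of the work surface, level with it; the furniture and walls round the work are solid. World frame = base frame: x ahead of the robot, y to its left, z up, the work surface at z = 0. Lengths are in m, angles in rad, forces in N, time in s.
With the tool pointing down it reaches from about 0.3 to 0.875 m from the base axis. Payload 6.4 kg.
Tool frame: the origin (TCP) lies on the front face of the gripper's body, between the roots of the fingers; the fingertips stand 73 mm ahead of it and the grasp point (between the pads) lies 54 mm ahead of it; z points along the fingers, y is the line along which they close (so a half turn about z gives the same grasp; the last joint's range is limited). The gripper opens to 85 mm and grips with 20 to 120 N. Pads are 22 mm wide; open, the fingers measure 114 mm over their backs; the gripper's body (76 mm by 85 mm) begins 54 mm behind the grasp point. The pads swing forward as they close: fully open they stand 13 mm farther back than shut.
Start: joints at [-1.534, 0.181, 1.607, -0, 1.354, -0.206], TCP at [0.138, -0.558, 0.304] pointing down, gripper open.
Joint ranges: [-2.99, 2.99], [-0.89, 2.07], [0.3, 2.58], [-1.14, 4.28], [0, 2.63], [-3.12, 3.12]. Speed limits (rad/s): [2.57, 2.57, 3.01, 3.14, 3.14, 3.14].

## Interface

Orientations are given as a unit quaternion [x, y, z, w].
In Python, from bench import manip, optics gives the robot as it stands. The module is installed in compiled form; this text tells all that it offers.
- The arm moves only by the tool send_rows, never from a script. Its argument "steps" is a list of rows, each an object with "offset": the shift along the world's x, y, z in mm, a list of three; "twist": the turn, a rotation vector about the world's x, y, z in degrees, a list of three; "grip": the finger opening in mm, from 0 to 85.4. A call has 1 to 20 rows; each row shifts and turns the commanded pose from where the row before left it; what a row does not reach is not made up. A row lasts 1/12 s, in which the tool goes at most 41.7 mm and 7.16 degrees, less where a joint would pass 70% of its speed; a pose out of reach is approached as far as the arm can. A call is refused whole if a number of a shift passes 41.7 or a number of a turn 7.16, either way. A call with a gripper value outside its range is refused whole. The fingers move at their own pace and stop on an object; "squeeze" is the grip in N (left out, the last holds). Time passes only in rows, so rows that do not move let the fingers close. It gives the time, the measured TCP pose, the force, the opening and the grip force at its end, in the units of the state.
- manip.get_obs(): the state, without advancing time (a new reading comes with each control period).
- optics.read_camera(name): name is "scene" or "top" or "wrist"; returns (picture, depth): 400x640x3 uint8, blue, green, red; 400x640 float32, m along the optical axis (not along the pixel's ray), 0 where there is no reading.
- optics.camera_info(name): a dict with "fovy" (degrees; the focal length in pixels is half the picture's height over the tangent of half this angle, whatever the lens; pixels are square), "cx", "cy" (the principal point, pixels), "R" (3x3) and "t" (3): a world point X has camera coordinates R X + t; the wrist camera has in their place "mount" (4x4, takes a point from camera to tool coordinates, whose origin is the TCP and whose axes are the flange's). Camera axes: x right, y down, z forward; pixel columns grow to the right and rows downward; lengths in m; the calibration is good to about 2 mm. A picture is of the moment at which its call begins: read the wrist's pose just before it. camera_info takes no time and is no camera call.
- manip.hand_in(): hands the job in; it is judged then, once.
The state is a dict: "time": time; "q": joint angles; "joint_velocities": joint speeds; "joint_efforts": joint torques, N m; "ee_pos": TCP position; "ee_rot": TCP orientation; "wrist_force": force on the tool from outside, world axes, zero at the start; "torque": the same for the moment, N m; "finger_gap": finger opening in m; "grip_force": force on a finger pad.
Only numpy, scipy, OpenCV 4.12 (cv2) and the standard library are available. Lean on these libraries where they do the work, as an engineer would, in place of code of your own. Each camera call takes 0.05 s, during which the arm holds its last target. There are 200 camera calls.

## Task

Take the hook tool from its stand, reach it slanting in under the low shelf, catch its bent nose in the wire loop of the specimen tray and drag the tray out along the desk until all of it is clear of the shelf's front edge. Move the tray with the hook only, keep the coral in it, then hang the hook back in its stand with its collar on the fork. Leave the objective can, the vial and the lens bottle where they stand.

Things in the scene. Friction and masses are not known exactly. Their poses are not given: they have to be found in the camera images.
- shelf: Fixed low shelf, white deck on four aluminium legs, 150 (x) by 186 (y) by 137 mm high; a closed blue slide box on it (170 mm high in all) begins 42 mm behind the front edge. Origin on the desk under its centre; -x is its front, which looks across the desk to the robot's right. Inside 150 mm between the legs, 125 mm high, no floor: the tray stands on the desk and comes out toward -x.
- shelf_lip (a point): Middle of the lower front edge of the shelf's deck, 125 mm above the desk; axes as the shelf's. What has a negative x here is in front of the shelf.
- tray_eye (a point): Centre of the opening of the tray's pull loop, 24 mm above the desk; axes as the tray's. The loop is 6 mm round wire, level, rigid on the tray's front wall. Its opening runs from the front bar at x = -15 mm (bar's axis x = -18 mm, along y) to the tray's wall at x = +18 mm, and is 34 mm wide in y. It starts 25 to 45 mm behind the shelf's front edge.
- tray_back_left (a point): Back left corner of the tray (outer), half-way up.
- tray_back_right (a point): Back right corner of the tray (outer), half-way up.
- tray: Loose open aluminium tray, 80 (x) by 110 (y) by 30 mm high, 0.16 to 0.28 kg, sliding on the desk; origin at the centre of its underside, -x is its front, z up. The loop's opening is centred 58 mm in front of the origin, 24 mm up.
- coral: Loose piece of coral, 47 x 62 x 36 mm, lying in the tray; origin at its underside.
- stand: Fixed stand for the hook: dark base 105 by 90 mm, a column at the back (x = +40 mm) and on top of it a level fork of two prongs that opens to -x. Origin on the desk under the place where the hook's shaft hangs.
- stand_fork (a point): Middle between the fork's prongs at the height of their upper faces, 185 mm above the desk; axes as the stand's. The gap is 16 mm wide and open to -x; each prong is 12 mm wide, reaches from the column to x = -30 mm and has a 4 mm raised lip at x = -30 to -24 mm. Hanging, the hook's collar lies on the prongs centred here, its nose pointing to -x.
- hook_grip (a point): Centre of the hook tool's black handle, 22 (x) by 16 (y) by 50 mm (z); z points up along the shaft, -x to the side where the nose is bent. Collar 32 mm across, 25 to 31 mm below here; then a straight 6 mm round shaft to the bend 181 mm below; there the 6 mm round nose, 22 mm long, bends 60 degrees off the straight line toward -x. 0.1 kg. Starts hanging upright in the stand.
- hook_collar (a point): Point on the hook's shaft axis at the collar's underside; axes as hook_grip.
- hook_nose (a point): Centre of the rounded (3 mm radius) end of the hook's nose, at x = -19 mm, z = -192 mm from hook_grip; axes as hook_grip.
- objective_can: Loose black round can, 57 mm across, 68 mm high; origin at its underside. A bystander.
- vial: Loose sample vial with a black cap, 23 mm across, 62 mm high; origin at its underside. A bystander.
- lens_bottle: Loose clear blue bottle with a white cap, 34 mm across, 105 mm high; origin at its underside. A bystander.
Not all that is in view belongs to the job. Leave any green, pink or turquoise look-alike of the coral alone.

How it is judged:
By the outcome, as a careful person would: the job done as asked, in the order asked, and still so for the second after the job is handed in, with the robot touching nothing.
It also fails if it takes over 67 s, if anything falls off the work surface, if the arm or the gripper's body presses on something with over 40 N, if the wrist force passes 120 N, or if a joint passes its speed limit or range.

## Working session

There is one attempt and no reset: what is moved stays moved. The work goes in short steps, Python scripts to look and compute and a tool call to move; the robot and the scene stay as the last step left them, time stands still between calls to the robot, and variables do not carry over. Pictures are saved under pics/ and viewed, at most 11 in all, crops included, and the job is handed in when it is done.

Besides the shell and the picture viewer there is one more tool, called after ">>>" in YAML: its name, and indented under it one key for each argument. send_rows: Moves the arm, as the interface text tells. Its arguments: {"type":"object","properties":{"steps":{"type":"array"},"squeeze":{"type":"number"}},"required":["steps"]}

```bash
mkdir -p pics; cat > h.py <<'E'
import numpy as np,cv2
from bench import manip,optics
from scipy.spatial.transform import Rotation as Ro
def cam(n):
    o=manip.get_obs(); im,d=optics.read_camera(n); c=optics.camera_info(n)
    f=200/np.tan(np.radians(c['fovy'])/2)
    if 'mount' in c:
        T=np.eye(4);T[:3,:3]=Ro.from_quat(o['ee_rot']).as_matrix();T[:3,3]=o['ee_pos']
        M=T@np.array(c['mount'])
    else:
        M=np.eye(4);R=np.array(c['R']);M[:3,:3]=R.T;M[:3,3]=-R.T@np.array(c['t'])
    v,u=np.mgrid[0:400,0:640]
    P=np.stack([(u-c['cx'])/f*d,(v-c['cy'])/f*d,d],-1)@M[:3,:3].T+M[:3,3]
    P[d==0]=np.nan
    ray=np.stack([(u-c['cx'])/f,(v-c['cy'])/f,np.ones_like(d)],-1)@M[:3,:3].T
    return im,d,P,ray,M[:3,3]
def onz(ray,o,u,v,z):
    r=ray[int(v),int(u)]; return o+r*(z-o[2])/r[2]
E
python3 - <<'E'
from h import *
for n in ['scene','top']:
    im,d,P,ray,o=cam(n); cv2.imwrite(f'pics/{n}.png',im); np.savez(f'{n}.npz',im=im,P=P,ray=ray,o=o); print(n,o,ray[200,320])
print(manip.get_obs()); c=optics.camera_info('wrist'); print(c)
E
```

```text
scene [0.66379861 1.22824978 0.61725847] [-0.10395763 -0.91536912 -0.38931987]
top [-0.33227785  0.20023458  1.24643065] [ 0.61848722 -0.00468615 -0.78580468]
{'time': 0.1, 'q': array([-1.53430530e+00,  1.81470304e-01,  1.60789048e+00, -4.07125739e-05,
        1.35375499e+00, -2.06316665e-01]), 'joint_velocities': array([ 0.00139463,  0.00020613, -0.00399922,  0.00118754, -0.00163674,
       -0.00059918]), 'joint_efforts': array([ 1.70659314e-04, -4.45874405e+01, -3.52237523e+01, -3.45690287e-04,
        4.17349322e-03, -2.60386955e-06]), 'ee_pos': array([ 0.1382309 , -0.55775872,  0.30308061]), 'ee_rot': array([ 9.92638779e-01,  1.21110172e-01,  4.47845136e-05, -7.60498758e-04]), 'wrist_force': array([ 0.24873827,  0.0376042 , -0.33185124]), 'torque': array([-0.01897303, -0.01630277, -0.04013648]), 'grip_force': 0.0, 'finger_gap': 0.08569947679671314}
{'fovy': 60.6784627186793, 'cx': 318.92457567091566, 'cy': 201.67726738065542, 'mount': array([[ 8.83690109e-04, -9.54862515e-01, -2.97046793e-01,
         7.66536535e-02],
       [ 9.99999583e-01,  9.11816099e-04,  4.38675907e-05,
        -1.58875029e-04],
       [ 2.28964530e-04, -2.97046708e-01,  9.54862923e-01,
        -7.02032130e-02],
       [ 0.00000000e+00,  0.00000000e+00,  0.00000000e+00,
         1.00000000e+00]])}
```

View pics/scene.png

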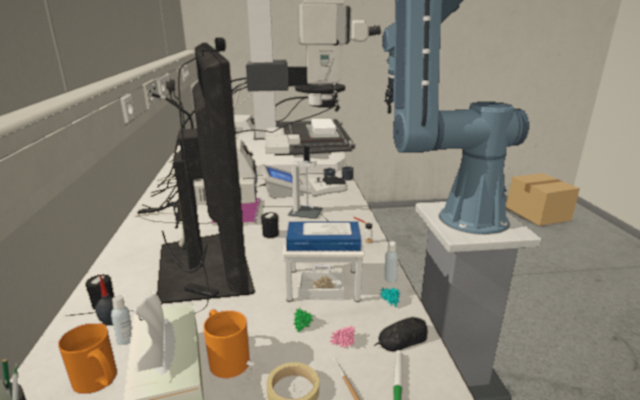

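View pics/top.png

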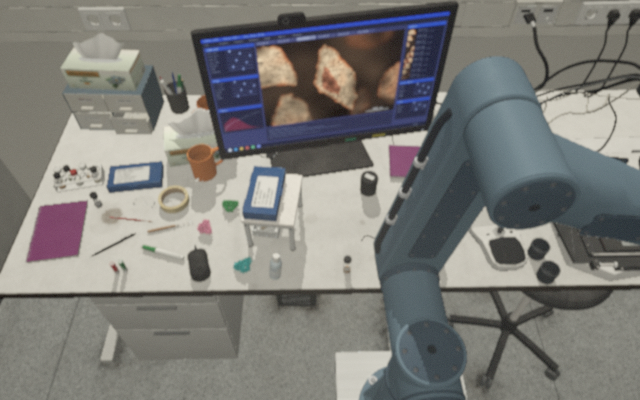

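```bash
python3 - <<'E'
from h import *
T=np.load('top.npz');S=np.load('scene.npz')
P=T['P']
m=(abs(P[...,2]-.137)<.006)&(P[...,0]>.2)&(P[...,0]<.9)
n,l,st,c=cv2.connectedComponentsWithStats(m.astype(np.uint8))
for i in range(1,n):
    if st[i,4]>60: q=P[l==i];print('top137',st[i],q.min(0),q.max(0),cv2.minAreaRect((q[:,:2]*1000).astype(np.float32)))
m=(abs(P[...,2]-.170)<.006)&(P[...,0]>.2)&(P[...,0]<.9)
n,l,st,c=cv2.connectedComponentsWithStats(m.astype(np.uint8))
for i in range(1,n):
    if st[i,4]>60: q=P[l==i];print('top170',st[i],cv2.minAreaRect((q[:,:2]*1000).astype(np.float32)))
for n_,u,v in [('S',305,155),('S',297,190),('S',305,212),('S',270,215),('S',368,228),('S',390,245),('S',270,235),('S',320,250),('S',325,283)]:
    print(u,v,S['P'][v,u])
for u,v in [(369,175),(275,257),(347,260),(263,190),(288,190)]: print('T',u,v,P[v,u])
im=S['im'];cv2.imwrite('pics/c1.png',cv2.resize(im[130:310,220:420],(800,720)[:2],interpolation=cv2.INTER_CUBIC)[:600])
cv2.imwrite('pics/c1.png',cv2.resize(im[140:310,240:420],None,fx=3.5,fy=3.5,interpolation=cv2.INTER_CUBIC))
E
```

```text
top137 [219 122 213  34 696] [ 0.72376808 -0.17161473  0.13103387] [0.85462236 0.50429153 0.14295362] ((790.2615356445312, 166.41091918945312), (17.6481876373291, 686.5728759765625), 10.392365455627441)
top137 [ 241  175   62   52 1051] [0.45352525 0.24625285 0.13102733] [0.64201373 0.41545548 0.14295605] ((553.6064453125, 331.3191833496094), (150.4879608154297, 188.60484313964844), 83.20089721679688)
top137 [582 236  58  21 518] [ 0.3432598  -0.6481482   0.13104962] [ 0.40823183 -0.51263236  0.14297549] ((371.04034423828125, -579.1126708984375), (138.02854919433594, 63.59342575073242), 84.41816711425781)
top170 [217 115 216  33 589] ((791.1065673828125, 167.97122192382812), (15.24720287322998, 686.3123168945312), 10.403681755065918)
top170 [ 242  166   43   51 1562] ((556.1480102539062, 350.71197509765625), (101.42460632324219, 176.81924438476562), 84.17639923095703)
305 155 [ 0.56143102 -0.11043243  0.21162618]
297 190 [ 0.59009603 -0.1216594   0.08436745]
305 212 [ 0.56517075 -0.10333923  0.00814591]
270 215 [0.68408999 0.03589787 0.06738743]
368 228 [0.39407871 0.12512685 0.0500758 ]
390 245 [0.38310243 0.32134718 0.09953646]
270 235 [0.68698779 0.06050278 0.01068552]
320 250 [0.56945022 0.39625144 0.13986833]
325 283 [0.55292591 0.35923498 0.0244454 ]
T 369 175 [0.69408193 0.03647045 0.06735595]
T 275 257 [0.37266214 0.31769366 0.10408891]
T 347 260 [0.38510888 0.12071779 0.06301934]
T 263 190 [0.55544589 0.35488578 0.16777265]
T 288 190 [0.58089719 0.28651432 0.13536652]
```

View pics/c1.png

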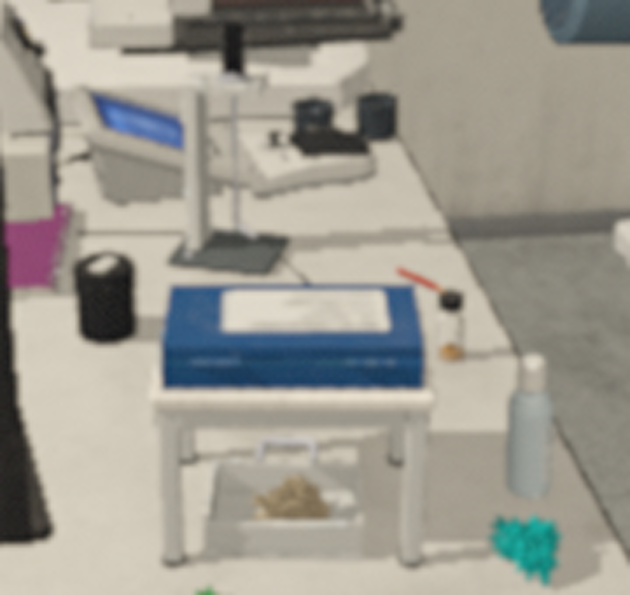

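The scene view shows the hook in its stand around (305,170). Its handle is at about (0.56,-0.11,0.21) and the fork opens toward the robot. The loop, at about (321,267), and the coral are under the shelf. The top view shows the shelf, with its x axis at about 84°. I'll move above the hook next.

>>> send_rows:
  steps:
    - {"offset": [18, 22, 6], "twist": [0, 0, 0], "grip": 85}
    - {"offset": [18, 22, 6], "twist": [0, 0, 0], "grip": 85}
    - {"offset": [18, 22, 6], "twist": [0, 0, 0], "grip": 85}
    - {"offset": [18, 22, 6], "twist": [0, 0, 0], "grip": 85}
    - {"offset": [18, 22, 6], "twist": [0, 0, 0], "grip": 85}
    - {"offset": [18, 22, 6], "twist": [0, 0, 0], "grip": 85}
    - {"offset": [18, 22, 6], "twist": [0, 0, 0], "grip": 85}
    - {"offset": [18, 22, 6], "twist": [0, 0, 0], "grip": 85}
    - {"offset": [18, 22, 6], "twist": [0, 0, 0], "grip": 85}
    - {"offset": [18, 22, 6], "twist": [0, 0, 0], "grip": 85}
    - {"offset": [18, 22, 6], "twist": [0, 0, 0], "grip": 85}
    - {"offset": [18, 22, 6], "twist": [0, 0, 0], "grip": 85}
    - {"offset": [18, 22, 6], "twist": [0, 0, 0], "grip": 85}
    - {"offset": [18, 22, 6], "twist": [0, 0, 0], "grip": 85}
    - {"offset": [18, 22, 6], "twist": [0, 0, 0], "grip": 85}
    - {"offset": [18, 22, 6], "twist": [0, 0, 0], "grip": 85}
    - {"offset": [18, 22, 6], "twist": [0, 0, 0], "grip": 85}
    - {"offset": [18, 22, 6], "twist": [0, 0, 0], "grip": 85}
    - {"offset": [18, 22, 6], "twist": [0, 0, 0], "grip": 85}
    - {"offset": [18, 22, 6], "twist": [0, 0, 0], "grip": 85}

```text
time: 1.77
ee_pos: [0.4988, -0.1167, 0.4238]
ee_rot: [0.993, 0.121, -0.0, -0.0]
wrist_force: [-0.4, -0.2, 0.3]
finger_gap: 0.0848
grip_force: 0.0
```

```bash
python3 - <<'E'
from h import *
im,d,P,ray,o=cam('wrist'); cv2.imwrite('pics/w1.png',im); np.savez('w1.npz',im=im,P=P,ray=ray,o=o)
ob=manip.get_obs(); print(ob['ee_pos'],ob['q'],ob['ee_rot'],o)
g=im.max(2)
m=(g<70)&(abs(P[...,2]-.24)<.012)
q=P[m];print('handle top',len(q),q.mean(0),cv2.minAreaRect((q[:,:2]*1000).astype(np.float32)))
m=(g>100)&(abs(P[...,2]-.187)<.012)
q=P[m];print('fork',len(q),q.min(0),q.max(0),cv2.minAreaRect((q[:,:2]*1000).astype(np.float32)))
E
```

```text
[ 0.5011571  -0.11364319  0.4251136 ] [-0.45591246 -0.03617502  1.59609947  0.00330787  1.57982859  0.86938397] [ 9.92471887e-01  1.22458040e-01  1.67455736e-03 -8.81551577e-04] [ 0.57322283 -0.09817234  0.49395439]
handle top 607 [ 0.55850319 -0.11638511  0.24057604] ((558.1790161132812, -116.64373016357422), (15.471535682678223, 20.47059440612793), 69.73719787597656)
fork 2765 [ 0.52306326 -0.15144368  0.17559255] [ 0.60768683 -0.0873981   0.19881315] ((565.3251953125, -119.72075653076172), (40.15379333496094, 76.98381042480469), 68.43804168701172)
```

View pics/w1.png

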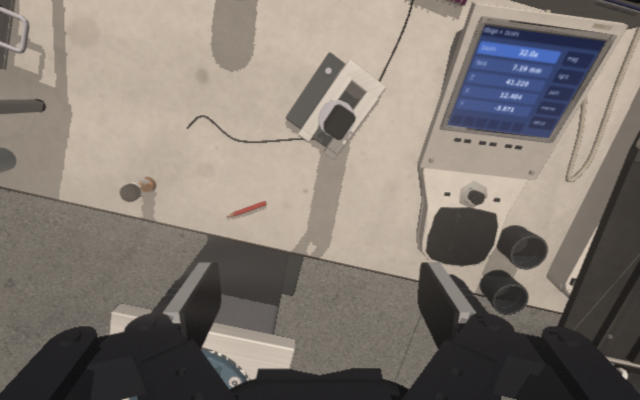

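The wrist view shows the handle at (337,122) with the fork and column toward (378,88). The stand's yaw is about -21°, and the handle top is centred at (0.558,-0.1165).

>>> send_rows:
  steps:
    - {"offset": [9.5, -0.5, 0], "twist": [0, 0, -5.85], "grip": 60}
    - {"offset": [9.5, -0.5, 0], "twist": [0, 0, -5.85], "grip": 60}
    - {"offset": [9.5, -0.5, 0], "twist": [0, 0, -5.85], "grip": 60}
    - {"offset": [9.5, -0.5, 0], "twist": [0, 0, -5.85], "grip": 60}
    - {"offset": [9.5, -0.5, 0], "twist": [0, 0, -5.85], "grip": 60}
    - {"offset": [9.5, -0.5, 0], "twist": [0, 0, -5.85], "grip": 60}
    - {"offset": [0, 0, -20], "twist": [0, 0, 0], "grip": 60}
    - {"offset": [0, 0, -20], "twist": [0, 0, 0], "grip": 60}
    - {"offset": [0, 0, -20], "twist": [0, 0, 0], "grip": 60}
    - {"offset": [0, 0, 0], "twist": [0, 0, 0], "grip": 60}

```text
time: 2.65
ee_pos: [0.5535, -0.1206, 0.3588]
ee_rot: [0.983, -0.184, -0.004, -0.001]
wrist_force: [0.3, 0.6, -1.1]
finger_gap: 0.06
grip_force: 0.0
```

```bash
python3 - <<'E'
from h import *
im,d,P,ray,o=cam('wrist'); cv2.imwrite('pics/w2.png',im)
ob=manip.get_obs(); print(ob['ee_pos'],ob['q'],Ro.from_quat(ob['ee_rot']).as_matrix())
g=im.max(2)
m=(g<80)&(abs(P[...,2]-.24)<.008)&(abs(P[...,0]-.558)<.03)&(abs(P[...,1]+.116)<.03)
q=P[m];print('handle top',len(q),q.mean(0),cv2.minAreaRect((q[:,:2]*1000).astype(np.float32)))
m=(g>100)&(abs(P[...,2]-.187)<.012)
q=P[m];print('fork',len(q),cv2.minAreaRect((q[:,:2]*1000).astype(np.float32)))
E
```

```text
[ 0.5540939  -0.12081065  0.36119531] [-4.23896312e-01  1.23464049e-01  1.55595609e+00 -4.46669738e-05
  1.46793419e+00  1.51675064e+00] [[ 9.32367891e-01 -3.61472465e-01 -5.26997569e-03]
 [-3.61465058e-01 -9.32382746e-01  2.32935276e-03]
 [-5.75563129e-03 -2.66901650e-04 -9.99983401e-01]]
handle top 921 [ 0.56008755 -0.11841383  0.24033505] ((558.9393920898438, -117.92350006103516), (14.941351890563965, 20.993797302246094), 69.06853485107422)
fork 3810 ((565.6279296875, -119.89833068847656), (40.1379280090332, 77.23624420166016), 68.41324615478516)
```

>>> send_rows:
  squeeze: 60
  steps:
    - {"offset": [2.7, 1.4, 0], "twist": [0, 0, 0], "grip": 60}
    - {"offset": [2.7, 1.4, -15], "twist": [0, 0, 0], "grip": 60}
    - {"offset": [0, 0, -18], "twist": [0, 0, 0], "grip": 60}
    - {"offset": [0, 0, -18], "twist": [0, 0, 0], "grip": 60}
    - {"offset": [0, 0, -18], "twist": [0, 0, 0], "grip": 60}
    - {"offset": [0, 0, -18], "twist": [0, 0, 0], "grip": 60}
    - {"offset": [0, 0, 0], "twist": [0, 0, 0], "grip": 60}
    - {"offset": [0, 0, 0], "twist": [0, 0, 0], "grip": 10}
    - {"offset": [0, 0, 0], "twist": [0, 0, 0], "grip": 10}
    - {"offset": [0, 0, 0], "twist": [0, 0, 0], "grip": 10}
    - {"offset": [0, 0, 0], "twist": [0, 0, 0], "grip": 10}
    - {"offset": [0, 0, 0], "twist": [0, 0, 0], "grip": 10}
    - {"offset": [0, 0, 0], "twist": [0, 0, 0], "grip": 10}

```text
time: 3.78
ee_pos: [0.5615, -0.1188, 0.279]
ee_rot: [0.983, -0.184, 0.002, 0.0]
wrist_force: [-0.0, -0.1, 7.3]
finger_gap: 0.0149
grip_force: 59.1
```

```bash
python3 - <<'E'
from h import *
ob=manip.get_obs(); print(ob['ee_pos'],ob['q'],Ro.from_quat(ob['ee_rot']).as_matrix())
# shelf/loop from stored views
S=np.load('scene.npz');im=S['im'];P=S['P']
for v in range(262,292,3): print(v,[ (int(u),np.round(P[v,u]*1000).astype(int).tolist()) for u in (306,314,321,328,336)])
E
```

```text
[ 0.56152572 -0.11880596  0.27897259] [-4.15169828e-01  1.99588826e-01  1.63697153e+00 -1.02582109e-04
  1.30145250e+00  1.52552752e+00] [[ 9.32367157e-01 -3.61498290e-01  3.23580290e-03]
 [-3.61495128e-01 -9.32372736e-01 -1.53437836e-03]
 [ 3.57164956e-03  2.60877007e-04 -9.99993588e-01]]
262 [(306, [602, 395, 110]), (314, [584, 398, 110]), (321, [567, 397, 109]), (328, [551, 400, 109]), (336, [533, 403, 110])]
265 [(306, [589, 228, -2]), (314, [567, 230, -2]), (321, [554, 279, 27]), (328, [535, 282, 28]), (336, [507, 240, 0])]
268 [(306, [591, 245, 0]), (314, [573, 289, 25]), (321, [550, 250, 0]), (328, [531, 251, -1]), (336, [510, 256, 0])]
271 [(306, [596, 307, 30]), (314, [575, 311, 30]), (321, [552, 266, 0]), (328, [533, 269, 1]), (336, [512, 272, 1])]
274 [(306, [596, 312, 23]), (314, [576, 313, 23]), (321, [558, 315, 22]), (328, [540, 318, 23]), (336, [520, 321, 23])]
277 [(306, [596, 308, 12]), (314, [576, 312, 13]), (321, [562, 348, 36]), (328, [544, 344, 31]), (336, [520, 324, 17])]
280 [(306, [596, 308, 2]), (314, [575, 310, 2]), (321, [563, 362, 36]), (328, [546, 363, 35]), (336, [519, 319, 4])]
283 [(306, [597, 323, 4]), (314, [580, 359, 27]), (321, [563, 363, 28]), (328, [547, 367, 29]), (336, [521, 332, 4])]
286 [(306, [599, 339, 5]), (314, [580, 353, 13]), (321, [564, 369, 23]), (328, [547, 374, 25]), (336, [523, 347, 5])]
289 [(306, [602, 385, 29]), (314, [583, 390, 30]), (321, [567, 392, 31]), (328, [550, 392, 29]), (336, [531, 394, 29])]
```

Gripped with a 14.9 mm opening. I'll lift the hook, back it out of the fork, raise it and turn it.

>>> send_rows:
  steps:
    - {"offset": [0, 0, 6], "twist": [0, 0, 0], "grip": 10}
    - {"offset": [0, 0, 6], "twist": [0, 0, 0], "grip": 10}
    - {"offset": [0, 0, 2], "twist": [0, 0, 0], "grip": 10}
    - {"offset": [-14, 5.4, 0], "twist": [0, 0, 0], "grip": 10}
    - {"offset": [-14, 5.4, 0], "twist": [0, 0, 0], "grip": 10}
    - {"offset": [-14, 5.4, 0], "twist": [0, 0, 0], "grip": 10}
    - {"offset": [-14, 5.4, 0], "twist": [0, 0, 0], "grip": 10}
    - {"offset": [-14, 5.4, 0], "twist": [0, 0, 0], "grip": 10}
    - {"offset": [0, 10, 15], "twist": [0, 0, 0], "grip": 10}
    - {"offset": [0, 10, 15], "twist": [0, 0, 0], "grip": 10}
    - {"offset": [0, 10, 15], "twist": [0, 0, 0], "grip": 10}
    - {"offset": [0, 10, 15], "twist": [0, 0, 0], "grip": 10}
    - {"offset": [0, 10, 5], "twist": [0, 0, 6.8], "grip": 10}
    - {"offset": [0, 10, 0], "twist": [0, 0, 6.8], "grip": 10}
    - {"offset": [0, 10, 0], "twist": [0, 0, 6.8], "grip": 10}
    - {"offset": [0, 10, 0], "twist": [0, 0, 6.8], "grip": 10}
    - {"offset": [0, 10, 0], "twist": [0, 0, 6.8], "grip": 10}
    - {"offset": [0, 10, 0], "twist": [0, 0, 6.8], "grip": 10}
    - {"offset": [0, 10, 0], "twist": [0, 0, 6.8], "grip": 10}
    - {"offset": [0, 10, 0], "twist": [0, 0, 6.8], "grip": 10}

```text
time: 5.45
ee_pos: [0.4905, 0.0292, 0.356]
ee_rot: [0.957, 0.289, 0.0, -0.0]
wrist_force: [0.4, -0.1, -1.7]
finger_gap: 0.0153
grip_force: 58.7
```

>>> send_rows:
  steps:
    - {"offset": [0, 10, 0], "twist": [0, 0, 6.8], "grip": 10}
    - {"offset": [0, 10, 0], "twist": [0, 0, 6.8], "grip": 10}
    - {"offset": [0, 0, 0], "twist": [0, 0, 6.8], "grip": 10}
    - {"offset": [0, 0, 0], "twist": [0, 0, 6.8], "grip": 10}
    - {"offset": [0, 0, 0], "twist": [0, 0, 6.8], "grip": 10}
    - {"offset": [0, 0, 0], "twist": [0, 0, 6.8], "grip": 10}
    - {"offset": [0, 0, 0], "twist": [6.2, -1.66, 0], "grip": 10}
    - {"offset": [0, 0, 0], "twist": [6.2, -1.66, 0], "grip": 10}
    - {"offset": [0, 0, 0], "twist": [6.2, -1.66, 0], "grip": 10}
    - {"offset": [0, 0, 0], "twist": [6.2, -1.66, 0], "grip": 10}
    - {"offset": [0, 0, 0], "twist": [6.2, -1.66, 0], "grip": 10}
    - {"offset": [0, 0, 0], "twist": [6.2, -1.66, 0], "grip": 10}
    - {"offset": [0, 0, 0], "twist": [6.2, -1.66, 0], "grip": 10}
    - {"offset": [0, 0, 0], "twist": [0, 0, 0], "grip": 10}

```text
time: 6.62
ee_pos: [0.49, 0.0475, 0.3542]
ee_rot: [0.739, 0.554, 0.302, -0.237]
wrist_force: [0.0, -0.2, -2.1]
finger_gap: 0.0152
grip_force: 58.7
```

```bash
python3 - <<'E'
from h import *
im,d,P,ray,o=cam('wrist'); cv2.imwrite('pics/w3.png',im);np.savez('w3.npz',im=im,P=P,ray=ray,o=o)
ob=manip.get_obs(); print(ob['time'],ob['ee_pos'],ob['q'],ob['finger_gap'],Ro.from_quat(ob['ee_rot']).as_matrix())
E
```

```text
6.6667 [0.49019714 0.04749491 0.35457351] [-0.52206768 -0.05959896  1.90460506  0.74973697  1.55395314 -0.35381344] 0.015225182120713016 [[ 0.20431359  0.96182486  0.1820684 ]
 [ 0.679087   -0.27322295  0.68131496]
 [ 0.70505093 -0.01556163 -0.70898592]]
```

View pics/w3.png

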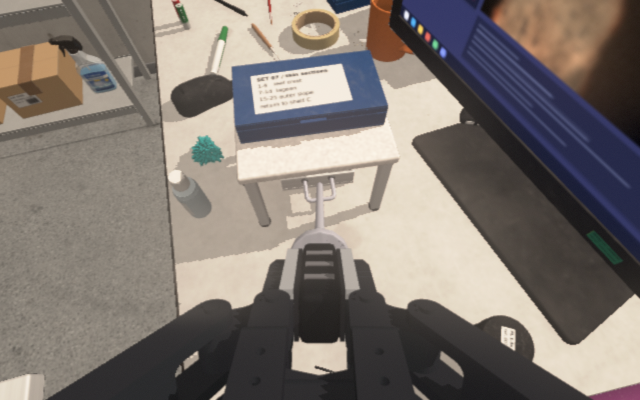

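The wrist view shows the deck's front edge at about (238,180) to (397,160). The pull loop is at about (305–338,180–200), with the hook shaft across it at (320,210). I'll measure these.

```bash
python3 - <<'E'
from h import *
D=np.load('w3.npz');P=D['P'];im=D['im']
m=(abs(P[...,2]-.137)<.004)&(P[...,1]>.2)&(P[...,1]<.32)&(P[...,0]>.42)&(P[...,0]<.68)
q=P[m];print('deck strip',cv2.minAreaRect((q[:,:2]*1000).astype(np.float32)),cv2.boxPoints(cv2.minAreaRect((q[:,:2]*1000).astype(np.float32))).tolist())
for v in range(176,236,3):
    print(v,[ (u,*np.round(P[v,u]*1000).astype(int).tolist()) for u in range(300,345,4) if P[v,u,2]>.01])
E
python3 - <<'E'
import cv2;im=cv2.imread('pics/w3.png');cv2.imwrite('pics/w3c.png',cv2.resize(im[155:255,260:390],None,fx=5.5,fy=5.5,interpolation=cv2.INTER_CUBIC))
E
```

```text
deck strip ((549.6129150390625, 285.2068786621094), (62.17154312133789, 185.89027404785156), 83.50816345214844) [[453.7491149902344, 264.8289794921875], [638.447509765625, 243.8118896484375], [645.4766845703125, 305.58477783203125], [460.7783203125, 326.60186767578125]]
176 [(300, 533, 320, 30), (304, 539, 318, 30), (308, 545, 316, 30), (312, 550, 315, 30), (316, 556, 313, 30), (320, 562, 312, 30), (324, 568, 312, 27), (328, 573, 309, 28), (332, 579, 307, 29), (336, 585, 309, 24), (340, 591, 308, 22), (344, 598, 308, 19)]
179 [(300, 532, 316, 28), (304, 538, 313, 30), (308, 544, 315, 25), (312, 550, 314, 23), (316, 556, 313, 22), (320, 562, 313, 20), (324, 568, 312, 18), (328, 573, 308, 22), (332, 578, 304, 26), (336, 586, 309, 15), (340, 592, 308, 14), (344, 598, 307, 12)]
182 [(300, 532, 316, 19), (304, 536, 310, 28), (308, 544, 315, 16), (312, 549, 314, 15), (316, 555, 313, 14), (320, 562, 313, 11), (324, 568, 312, 10), (332, 576, 298, 27)]
185 [(300, 531, 316, 11), (304, 535, 305, 27), (316, 531, 209, 184), (320, 534, 206, 188), (332, 575, 293, 27)]
188 [(304, 534, 300, 27), (316
[... 566 characters left out ...]
, 168, 227)]
206 [(316, 519, 165, 231), (320, 522, 163, 233)]
209 [(316, 518, 160, 236), (320, 521, 158, 238)]
212 [(316, 517, 155, 241), (320, 519, 153, 243)]
215 [(316, 516, 151, 245), (320, 518, 149, 248)]
218 [(316, 515, 146, 250), (320, 517, 145, 251)]
221 [(316, 514, 142, 255), (320, 516, 141, 255)]
224 [(316, 513, 139, 258), (320, 515, 137, 261)]
227 [(316, 512, 135, 263), (320, 514, 134, 262)]
230 [(308, 504, 119, 297), (312, 506, 119, 297), (316, 508, 117, 299), (320, 510, 117, 299), (324, 512, 117, 298), (328, 514, 117, 297)]
233 [(304, 502, 118, 298), (312, 506, 116, 299), (316, 507, 116, 299), (320, 509, 115, 301), (324, 511, 115, 299), (328, 513, 115, 298), (332, 515, 114, 298)]
```

View pics/w3c.png

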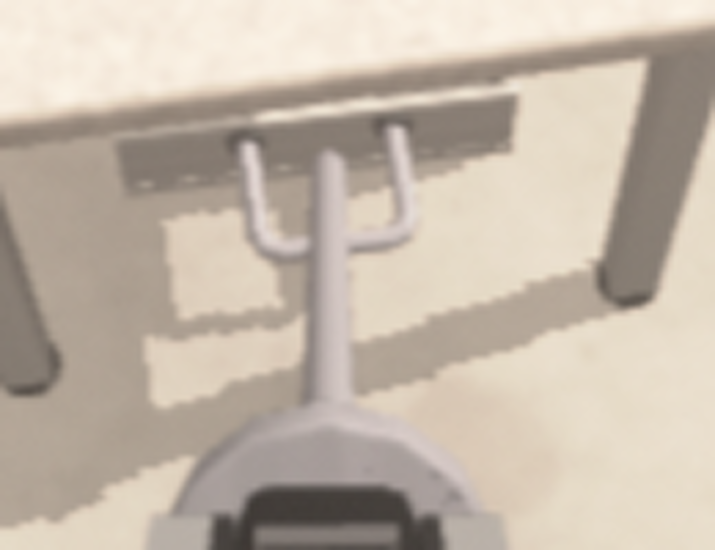

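>>> send_rows:
  steps:
    - {"offset": [1.5, 0, -15], "twist": [0, 0, 0], "grip": 10}
    - {"offset": [1.5, 0, -15], "twist": [0, 0, 0], "grip": 10}
    - {"offset": [1.5, 0, -15], "twist": [0, 0, 0], "grip": 10}
    - {"offset": [1.5, 0, -15], "twist": [0, 0, 0], "grip": 10}
    - {"offset": [1.5, 0, -15], "twist": [0, 0, 0], "grip": 10}
    - {"offset": [1.5, 0, -15], "twist": [0, 0, 0], "grip": 10}
    - {"offset": [1.5, 0, -15], "twist": [0, 0, 0], "grip": 10}
    - {"offset": [1.5, 0, -12], "twist": [0, 0, 0], "grip": 10}
    - {"offset": [0, 0, 0], "twist": [0, 0, 0], "grip": 10}
    - {"offset": [1.5, 12.5, 0], "twist": [0, 0, 0], "grip": 10}
    - {"offset": [1.5, 12.5, 0], "twist": [0, 0, 0], "grip": 10}
    - {"offset": [1.5, 12.5, 0], "twist": [0, 0, 0], "grip": 10}
    - {"offset": [1.5, 12.5, 0], "twist": [0, 0, 0], "grip": 10}
    - {"offset": [1.5, 12.5, 0], "twist": [0, 0, 0], "grip": 10}
    - {"offset": [1.5, 12.5, 0], "twist": [0, 0, 0], "grip": 10}
    - {"offset": [0.5, 12.5, 0], "twist": [0, 0, 0], "grip": 10}
    - {"offset": [0, 0, 0], "twist": [0, 0, 0], "grip": 10}
    - {"offset": [0, 0, 0], "twist": [0, 0, 0], "grip": 10}

```text
time: 8.17
ee_pos: [0.5123, 0.1367, 0.2397]
ee_rot: [0.737, 0.557, 0.301, -0.235]
wrist_force: [0.8, -0.0, -0.9]
finger_gap: 0.0153
grip_force: 58.8
```

```bash
cat > t.py <<'E'
from h import *
def tip(ob):
    R=Ro.from_quat(ob['ee_rot']).as_matrix(); return ob['ee_pos']+R@np.array([-.022,0,.255]),ob['ee_pos']+R@np.array([-.003,0,.244])
E
python3 - <<'E'
from t import *
ims=[]
im,d,P,ray,o=cam('wrist');np.savez('w4.npz',im=im,P=P)
ob=manip.get_obs(); print(ob['time'],ob['ee_pos'],ob['wrist_force'],tip(ob))
s,*_=cam('scene')
a=cv2.resize(im[150:270,250:400],(750,600)[:2]);cv2.imwrite('pics/w4.png',cv2.resize(np.vstack([cv2.resize(im[130:250,250:400],(600,300*120*4//(150*2)//1))[:300], cv2.resize(s[235:305,270:410],(600,300))]),None,fx=1,fy=1))
for v in range(130,240,5):
    print(v,[ (u,*np.round(P[v,u]*1000).astype(int).tolist()) for u in range(296,352,5) if .01<P[v,u,2]<.12])
E
```

```text
8.2167 [0.5123934  0.13623139 0.23961047] [ 0.57915973 -0.23760933 -0.25977584] (array([0.55460631, 0.29504356, 0.04338162]), array([0.55636393, 0.30047568, 0.06458074]))
130 []
135 []
140 []
145 []
150 []
155 []
160 []
165 []
170 []
175 []
180 []
185 []
190 [(351, 594, 308, 22)]
195 [(316, 547, 274, 93), (321, 551, 272, 95), (326, 567, 311, 19), (331, 572, 311, 17), (336, 575, 303, 28), (341, 583, 309, 14), (346, 589, 308, 13), (351, 594, 307, 13)]
200 [(296, 534, 316, 15), (301, 539, 309, 26), (306, 545, 314, 13), (311, 550, 314, 11), (316, 544, 264, 105), (321, 548, 262, 106), (336, 574, 298, 27)]
205 [(301, 537, 302, 27), (316, 542, 255, 114), (321, 545, 253, 115), (336, 572, 293, 26), (341, 578, 292, 25)]
210 [(301, 536, 297, 26), (341, 576, 286, 26)]
215 [(301, 534, 291, 28), (341, 574, 280, 27)]
220 [(301, 533, 286, 27), (331, 562, 278, 26), (336, 567, 276, 27), (341, 572, 276, 25)]
225 [(306, 536, 279, 28), (311, 541, 278, 27), (326, 556, 274, 26), (331, 561, 273, 25)]
230 []
235 []
```

View pics/w4.png

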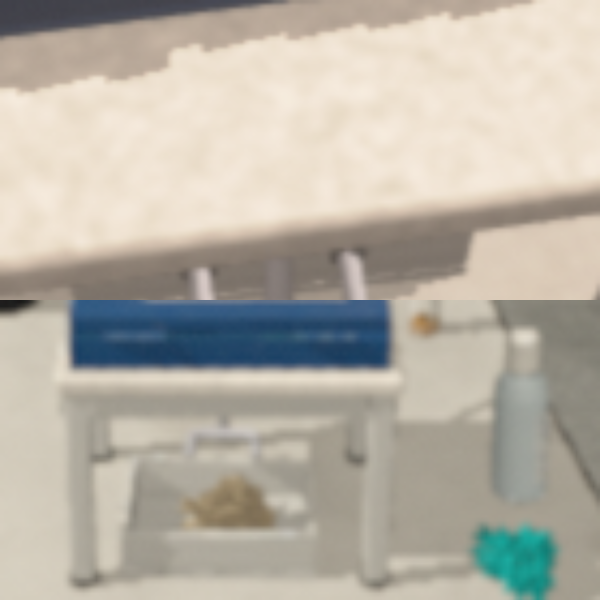

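The lower half shows the nose above the middle of the loop, and the numbers agree: tip at (0.5546,0.295), eye at about (0.555,0.294). I'll lower it and start pulling gently.

>>> send_rows:
  steps:
    - {"offset": [0, 0, -11], "twist": [0, 0, 0], "grip": 10}
    - {"offset": [0, 0, -11], "twist": [0, 0, 0], "grip": 10}
    - {"offset": [0, 0, -11], "twist": [0, 0, 0], "grip": 10}
    - {"offset": [0, 0, 0], "twist": [0, 0, 0], "grip": 10}
    - {"offset": [0, 0, 0], "twist": [0, 0, 0], "grip": 10}

```text
time: 8.68
ee_pos: [0.5115, 0.1361, 0.2044]
ee_rot: [0.738, 0.555, 0.3, -0.236]
wrist_force: [-0.1, 0.5, -1.3]
finger_gap: 0.0152
grip_force: 58.7
```

>>> send_rows:
  steps:
    - {"offset": [-0.3, -3, 0], "twist": [0, 0, 0], "grip": 10}
    - {"offset": [-0.3, -3, 0], "twist": [0, 0, 0], "grip": 10}
    - {"offset": [-0.3, -3, 0], "twist": [0, 0, 0], "grip": 10}
    - {"offset": [-0.3, -3, 0], "twist": [0, 0, 0], "grip": 10}
    - {"offset": [-0.3, -3, 0], "twist": [0, 0, 0], "grip": 10}
    - {"offset": [-0.4, -4, 0], "twist": [0, 0, 0], "grip": 10}
    - {"offset": [-0.6, -5, 0], "twist": [0, 0, 0], "grip": 10}
    - {"offset": [-0.6, -5, 0], "twist": [0, 0, 0], "grip": 10}
    - {"offset": [-0.6, -5, 0], "twist": [0, 0, 0], "grip": 10}
    - {"offset": [-0.6, -5, 0], "twist": [0, 0, 0], "grip": 10}
    - {"offset": [-0.6, -5, 0], "twist": [0, 0, 0], "grip": 10}
    - {"offset": [-0.6, -5, 0], "twist": [0, 0, 0], "grip": 10}
    - {"offset": [0, 0, 0], "twist": [0, 0, 0], "grip": 10}

```text
time: 9.77
ee_pos: [0.5069, 0.0861, 0.2059]
ee_rot: [0.738, 0.556, 0.301, -0.235]
wrist_force: [0.2, 0.9, -1.2]
finger_gap: 0.0155
grip_force: 58.7
```

```bash
python3 - <<'E'
from t import *
im,d,P,ray,o=cam('wrist');s,d,Ps,*_=cam('scene')
ob=manip.get_obs(); print(ob['time'],ob['ee_pos'],ob['wrist_force'],tip(ob))
cv2.imwrite('pics/w5.png',np.vstack([cv2.resize(im[130:280,220:420],(600,300)), cv2.resize(s[235:305,270:410],(600,300))]))
E
```

```text
9.8667 [0.50683099 0.08666769 0.20589834] [-0.64534097 -0.79225163 -0.73761789] (array([0.54917417, 0.24555219, 0.00975611]), array([0.55096343, 0.25096365, 0.03095787]))
```

View pics/w5.png

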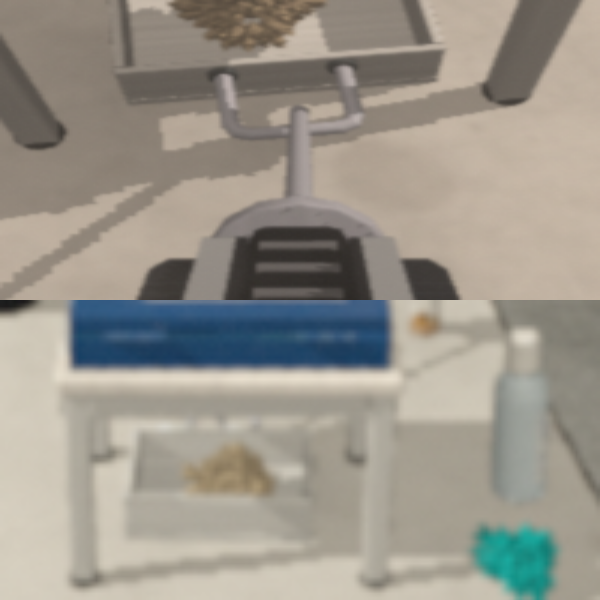

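The tray is following: the nose is behind the bar at about (300,120) in the upper half, and the coral is inside. I'll keep pulling.

>>> send_rows:
  steps:
    - {"offset": [-0.5, -4, 0], "twist": [0, 0, 0], "grip": 10}
    - {"offset": [-0.7, -6, 0], "twist": [0, 0, 0], "grip": 10}
    - {"offset": [-0.8, -7, 0], "twist": [0, 0, 0], "grip": 10}
    - {"offset": [-0.8, -7, 0], "twist": [0, 0, 0], "grip": 10}
    - {"offset": [-0.8, -7, 0], "twist": [0, 0, 0], "grip": 10}
    - {"offset": [-0.8, -7, 0], "twist": [0, 0, 0], "grip": 10}
    - {"offset": [-0.8, -7, 0], "twist": [0, 0, 0], "grip": 10}
    - {"offset": [-0.8, -7, 0], "twist": [0, 0, 0], "grip": 10}
    - {"offset": [-0.8, -7, 0], "twist": [0, 0, 0], "grip": 10}
    - {"offset": [-0.8, -7, 0], "twist": [0, 0, 0], "grip": 10}
    - {"offset": [-0.8, -7, 0], "twist": [0, 0, 0], "grip": 10}
    - {"offset": [-0.8, -7, 0], "twist": [0, 0, 0], "grip": 10}
    - {"offset": [-0.8, -7, 0], "twist": [0, 0, 0], "grip": 10}
    - {"offset": [-0.8, -7, 0], "twist": [0, 0, 0], "grip": 10}
    - {"offset": [-0.8, -7, 0], "twist": [0, 0, 0], "grip": 10}
    - {"offset": [-0.8, -7, 0], "twist": [0, 0, 0], "grip": 10}
    - {"offset": [-0.8, -7, 0], "twist": [0, 0, 0], "grip": 10}
    - {"offset": [-0.6, -6, 0], "twist": [0, 0, 0], "grip": 10}
    - {"offset": [-0.4, -4, 0], "twist": [0, 0, 0], "grip": 10}
    - {"offset": [0, 0, 0], "twist": [0, 0, 0], "grip": 10}

```text
time: 11.53
ee_pos: [0.4926, -0.0388, 0.206]
ee_rot: [0.738, 0.556, 0.301, -0.235]
wrist_force: [-0.3, -0.2, -1.0]
finger_gap: 0.0148
grip_force: 58.7
```

```bash
python3 - <<'E'
from t import *
im,d,P,ray,o=cam('wrist');s,d,Ps,*_=cam('scene')
ob=manip.get_obs(); print(ob['time'],ob['ee_pos'],ob['q'],ob['wrist_force'],tip(ob))
cv2.imwrite('pics/w6.png',np.vstack([im[0:280], cv2.resize(s[235:305,240:400],(640,280))]))
m=(abs(P[...,2]-.030)<.004)&(P[...,1]>.08)&(P[...,1]<.3)&(P[...,0]>.44)&(P[...,0]<.66)
q=P[m];r=cv2.minAreaRect((q[:,:2]*1000).astype(np.float32));print(len(q),r,cv2.boxPoints(r).tolist())
E
```

```text
11.6333 [ 0.49258025 -0.03812603  0.20596466] [-0.67309972  0.23151411  1.93525728  0.71598514  1.40595424 -0.67612114] [ 0.57255515  0.07749688 -2.02729173] (array([0.53489168, 0.12084266, 0.00988382]), array([0.536679  , 0.12624654, 0.03108768]))
2846 ((538.6805419921875, 192.83758544921875), (158.70692443847656, 177.3854522705078), 83.1395034790039) [[441.1439208984375, 124.64685821533203], [617.25927734375, 103.4577407836914], [636.2171630859375, 261.0283203125], [460.101806640625, 282.2174377441406]]
```

View pics/w6.png

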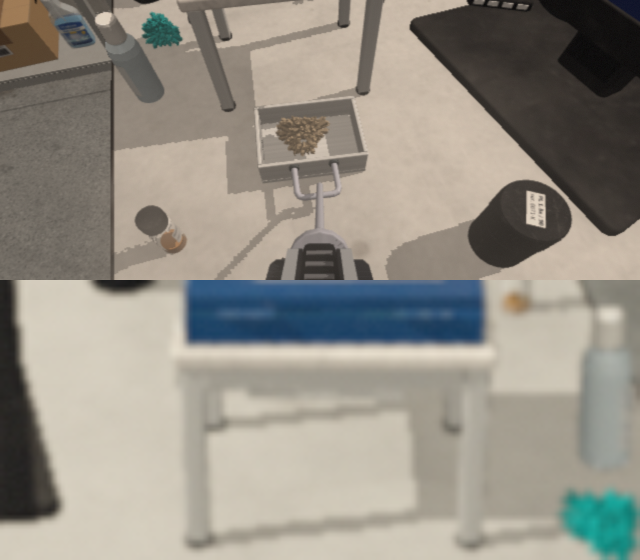

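```bash
python3 - <<'E'
from t import *
im,d,P,ray,o=cam('wrist')
sub=P[85:180,240:380]
m=(abs(sub[...,2]-.03)<.003)
n,l,st,c=cv2.connectedComponentsWithStats(m.astype(np.uint8))
i=1+st[1:,4].argmax()
r=[sub[l==k] for k in range(1,n) if st[k,4]>40]
q=np.vstack(r); R=cv2.minAreaRect((q[:,:2]*1000).astype(np.float32)); print(R,cv2.boxPoints(R).tolist())
bx=cv2.boxPoints(R)/1000
a=np.array([.4537,.2648]);b=np.array([.6384,.2438]);nrm=np.array([.113,.9936])
print('behind lip mm',((bx-a)@nrm*1000))
E
```

```text
((542.7435302734375, 181.43655395507812), (102.65069580078125, 110.20367431640625), 82.48552703857422) [[481.40277099609375, 137.75802612304688], [590.6599731445312, 123.34595489501953], [604.0842895507812, 225.11508178710938], [494.82708740234375, 239.52716064453125]]
behind lip mm [-123.09848526 -125.07226062  -22.43751342  -20.46372661]
```

The tray's back corners are about 20 mm in front of the lip and the coral is in it. I'll unhook, rise and undo the tilt and yaw.

>>> send_rows:
  steps:
    - {"offset": [0.5, 4, 0], "twist": [0, 0, 0], "grip": 10}
    - {"offset": [0.5, 4, 0], "twist": [0, 0, 0], "grip": 10}
    - {"offset": [0, 0, 0], "twist": [0, 0, 0], "grip": 10}
    - {"offset": [0, 0, 8], "twist": [0, 0, 0], "grip": 10}
    - {"offset": [0, 0, 12], "twist": [0, 0, 0], "grip": 10}
    - {"offset": [0, 0, 20], "twist": [0, 0, 0], "grip": 10}
    - {"offset": [0, 0, 20], "twist": [0, 0, 0], "grip": 10}
    - {"offset": [0, 0, 20], "twist": [0, 0, 0], "grip": 10}
    - {"offset": [0, 0, 20], "twist": [0, 0, 0], "grip": 10}
    - {"offset": [0, 0, 20], "twist": [0, 0, 0], "grip": 10}
    - {"offset": [0, 0, 20], "twist": [0, 0, 0], "grip": 10}
    - {"offset": [0, 0, 20], "twist": [0, 0, 0], "grip": 10}
    - {"offset": [0, 0, 0], "twist": [-6.2, 1.66, 0], "grip": 10}
    - {"offset": [0, 0, 0], "twist": [-6.2, 1.66, 0], "grip": 10}
    - {"offset": [0, 0, 0], "twist": [-6.2, 1.66, 0], "grip": 10}
    - {"offset": [0, 0, 0], "twist": [-6.2, 1.66, 0], "grip": 10}
    - {"offset": [0, 0, 0], "twist": [-6.2, 1.66, 0], "grip": 10}
    - {"offset": [0, 0, 0], "twist": [-6.2, 1.66, 0], "grip": 10}
    - {"offset": [0, 0, 0], "twist": [-6.2, 1.66, 0], "grip": 10}
    - {"offset": [0, 0, 0], "twist": [0, 0, 0], "grip": 10}

```text
time: 13.35
ee_pos: [0.4937, -0.028, 0.3679]
ee_rot: [0.798, 0.603, -0.001, 0.002]
wrist_force: [0.8, 0.7, -0.9]
finger_gap: 0.0152
grip_force: 58.7
```

>>> send_rows:
  steps:
    - {"offset": [0, -2, 0], "twist": [0, 0, -6.8], "grip": 10}
    - {"offset": [0, -2, 0], "twist": [0, 0, -6.8], "grip": 10}
    - {"offset": [0, -2, 0], "twist": [0, 0, -6.8], "grip": 10}
    - {"offset": [0, -2, 0], "twist": [0, 0, -6.8], "grip": 10}
    - {"offset": [0, -2, 0], "twist": [0, 0, -6.8], "grip": 10}
    - {"offset": [0, -2, 0], "twist": [0, 0, -6.8], "grip": 10}
    - {"offset": [0, -2, 0], "twist": [0, 0, -6.8], "grip": 10}
    - {"offset": [0, -2, 0], "twist": [0, 0, -6.8], "grip": 10}
    - {"offset": [0, -2, 0], "twist": [0, 0, -6.8], "grip": 10}
    - {"offset": [0, -2, 0], "twist": [0, 0, -6.8], "grip": 10}
    - {"offset": [0, -2, 0], "twist": [0, 0, -6.8], "grip": 10}
    - {"offset": [0, -2, 0], "twist": [0, 0, -6.8], "grip": 10}
    - {"offset": [0, -2, 0], "twist": [0, 0, -6.8], "grip": 10}
    - {"offset": [0, -2, 0], "twist": [0, 0, -6.8], "grip": 10}
    - {"offset": [0, 0, 0], "twist": [0, 0, 0], "grip": 10}

```text
time: 14.6
ee_pos: [0.4932, -0.0582, 0.3664]
ee_rot: [0.982, -0.187, 0.0, -0.002]
wrist_force: [-0.1, -0.3, -0.4]
finger_gap: 0.0147
grip_force: 58.7
```

```bash
python3 - <<'E'
from t import *
ob=manip.get_obs(); R=Ro.from_quat(ob['ee_rot']); print(ob['time'],ob['ee_pos'],ob['q'],ob['wrist_force'])
R0=Ro.from_matrix([[9.32367157e-01,-3.61498290e-01,3.23580290e-03],[-3.61495128e-01,-9.32372736e-01,-1.53437836e-03],[3.57164956e-03,2.60877007e-04,-9.99993588e-01]])
print('twist needed deg',np.degrees((R0*R.inv()).as_rotvec()),'to pre-fork mm',(np.array([.4915,-.0918,.293])-ob['ee_pos'])*1000)
E
```

```text
14.6 [ 0.49321979 -0.05824701  0.36640908] [-0.35874355 -0.04687045  1.72159012  0.00338634  1.46708641  1.58710198] [-0.14374154 -0.28930379 -0.38632756]
twist needed deg [-0.27355718 -0.12932882  0.31628612] to pre-fork mm [ -1.71979281 -33.55298793 -73.40908375]
```

>>> send_rows:
  steps:
    - {"offset": [-0.4, -8, 0], "twist": [0, 0, 0], "grip": 10}
    - {"offset": [-0.4, -8, 0], "twist": [0, 0, 0], "grip": 10}
    - {"offset": [-0.4, -8, -10], "twist": [0, 0, 0.3], "grip": 10}
    - {"offset": [-0.4, -9.5, -20], "twist": [0, 0, 0], "grip": 10}
    - {"offset": [0, 0, -20], "twist": [0, 0, 0], "grip": 10}
    - {"offset": [0, 0, -20], "twist": [0, 0, 0], "grip": 10}
    - {"offset": [0, 0, 0], "twist": [0, 0, 0], "grip": 10}
    - {"offset": [0, 0, 0], "twist": [0, 0, 0], "grip": 10}

```text
time: 15.27
ee_pos: [0.4911, -0.0916, 0.2946]
ee_rot: [0.983, -0.181, -0.002, -0.001]
wrist_force: [0.9, 0.2, -1.0]
finger_gap: 0.0155
grip_force: 58.7
```

```bash
python3 - <<'E'
from t import *
im,d,P,ray,o=cam('wrist');s,ds,Ps,*_=cam('scene')
ob=manip.get_obs(); print(ob['time'],ob['ee_pos'],ob['wrist_force'])
cv2.imwrite('pics/w7.png',np.hstack([im[:,160:480], cv2.resize(s[135:215,270:334],(320,400),interpolation=cv2.INTER_CUBIC)]))
m=(im.max(2)>100)&(abs(P[...,2]-.187)<.006)&(P[...,0]>.515)
q=P[m];print('fork',len(q),cv2.minAreaRect((q[:,:2]*1000).astype(np.float32)))
# shaft in scene
for z in range(150,215,4): print(z,[(u,*np.round(Ps[z,u]*1000).astype(int).tolist()) for u in range(300,322,2) if abs(Ps[z,u,1]+.09)<.03 and .46<Ps[z,u,0]<.53])
E
```

```text
15.3667 [ 0.4923129  -0.09182913  0.29689742] [-0.3933483  -0.24140433 -0.52605201]
fork 8954 ((565.765625, -120.00045013427734), (40.19462966918945, 77.14122772216797), 68.31661987304688)
150 []
154 []
158 []
162 []
166 []
170 []
174 []
178 []
182 []
186 []
190 []
194 []
198 []
202 []
206 []
210 [(316, 526, -114, 9), (318, 518, -117, 7), (320, 512, -113, 9)]
214 [(316, 529, -79, 10), (318, 522, -83, 7), (320, 513, -100, -1)]
```

View pics/w7.png

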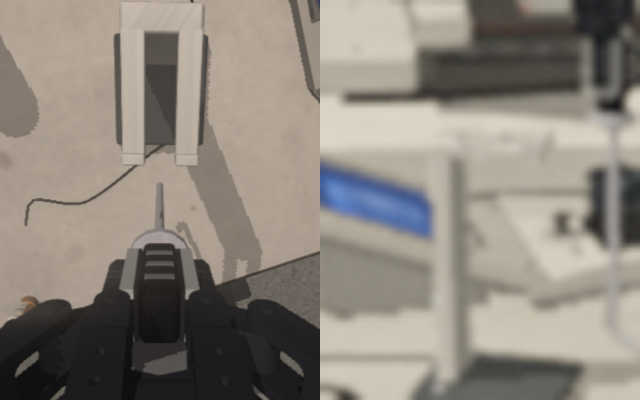

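```bash
python3 - <<'E'
from t import *
im,d,P,ray,o=cam('wrist')
ob=manip.get_obs();R=Ro.from_quat(ob['ee_rot']).as_matrix();print(ob['ee_pos'])
L=(P-ob['ee_pos'])@R*1000
for v in range(184,240,6): print(v,[(u,*np.round(L[v,u],1).tolist()) for u in range(312,332,2) if L[v,u,2]<290 and abs(L[v,u,1])<20])
# fork prongs in tool frame: inner gap
for v in range(60,165,15):
    m=(abs(P[v,:,2]-.187)<.006); u=np.where(m)[0]; y=L[v,u,1]; print(v,L[v,u,0].mean().round(1),y.min().round(1),y[y<y.mean()].max().round(1),y[y>y.mean()].min().round(1),y.max().round(1))
E
```

```text
[ 0.49251305 -0.09178271  0.29728661]
184 [(316, -3.5, -3.2, 241.8), (318, -2.1, -1.3, 236.1), (320, -2.1, 0.5, 236.0)]
190 [(316, -3.2, -3.0, 219.3), (318, -1.9, -1.3, 214.5), (320, -1.8, 0.5, 214.2), (322, -3.5, 2.2, 220.3)]
196 [(316, -2.9, -2.9, 199.5), (318, -1.9, -1.2, 196.4), (320, -2.2, 0.4, 197.2), (322, -3.1, 2.1, 200.3)]
202 [(316, -2.4, -2.7, 181.4), (318, -1.6, -1.2, 179.0), (320, -1.5, 0.4, 178.7), (322, -3.1, 1.9, 183.7)]
208 [(316, -2.3, -2.6, 166.5), (318, -1.2, -1.1, 163.3), (320, -1.4, 0.3, 164.0), (322, -2.8, 1.8, 168.1)]
214 [(316, -2.5, -2.5, 154.1), (318, -1.9, -1.1, 152.2), (320, -1.8, 0.3, 152.2), (322, -2.7, 1.7, 154.6)]
220 [(316, -2.3, -2.4, 141.5), (318, -1.4, -1.1, 139.1), (320, -1.7, 0.3, 140.0), (322, -2.1, 1.6, 141.1)]
226 [(316, -2.3, -2.3, 130.8), (318, -1.3, -1.0, 128.2), (320, -1.8, 0.2, 129.4), (322, -2.3, 1.5, 130.7)]
232 [(312, 10.9, -3.9, 88.8), (314, 10.9, -2.9, 88.9), (316, 10.6, -1.9, 89.5), (318, 11.5, -0.9, 87.4), (320, 11.0, 0.1, 88.7), (322, 10.6, 1.1, 89.6), (324, 10.8, 2.1, 89.2), (326, 11.1, 3.1, 88.4), (328, 10.7, 4.1, 89.4), (330, 10.2, 5.2, 90.7)]
238 [(312, 7.9, -3.9, 88.3), (314, 8.2, -2.9, 87.6), (316, 7.6, -1.9, 89.0), (318, 7.4, -0.9, 89.4), (320, 7.5, 0.1, 89.2), (322, 8.0, 1.1, 88.1), (324, 8.1, 2.1, 87.9), (326, 7.6, 3.1, 89.0), (328, 8.2, 4.1, 87.7), (330, 7.7, 5.1, 88.9)]
60 92.8 -19.2 -7.5 8.5 20.4
75 85.9 -19.0 -7.6 8.5 20.0
90 78.7 -19.3 -7.7 8.3 19.8
105 71.4 -19.6 -7.8 8.3 20.0
120 63.9 -19.8 -7.9 8.4 19.8
135 56.2 -19.3 -7.9 8.0 19.5
150 48.3 -19.5 -8.1 8.2 19.9
```

The view shows the fork straight ahead with the shaft vertical. The shaft axis is at y = -0.5 mm against the gap centre at +0.2 mm, so I'll slide it in.

>>> send_rows:
  steps:
    - {"offset": [8.6, -3.4, 0], "twist": [0, 0, 0], "grip": 10}
    - {"offset": [8.6, -3.4, 0], "twist": [0, 0, 0], "grip": 10}
    - {"offset": [8.6, -3.4, 0], "twist": [0, 0, 0], "grip": 10}
    - {"offset": [8.6, -3.4, 0], "twist": [0, 0, 0], "grip": 10}
    - {"offset": [8.6, -3.4, 0], "twist": [0, 0, 0], "grip": 10}
    - {"offset": [8.6, -3.4, 0], "twist": [0, 0, 0], "grip": 10}
    - {"offset": [8.6, -3.4, 0], "twist": [0, 0, 0], "grip": 10}
    - {"offset": [8.6, -3.4, 0], "twist": [0, 0, 0], "grip": 10}
    - {"offset": [0, 0, 0], "twist": [0, 0, 0], "grip": 10}
    - {"offset": [0, 0, 0], "twist": [0, 0, 0], "grip": 10}

```text
time: 16.25
ee_pos: [0.5609, -0.1187, 0.2956]
ee_rot: [0.983, -0.181, -0.0, -0.0]
wrist_force: [-0.5, -0.6, -0.6]
finger_gap: 0.0153
grip_force: 58.7
```

>>> send_rows:
  steps:
    - {"offset": [0.4, 0, -5], "twist": [0, 0, 0], "grip": 10}
    - {"offset": [0, 0, -5], "twist": [0, 0, 0], "grip": 10}
    - {"offset": [0, 0, -3], "twist": [0, 0, 0], "grip": 10}
    - {"offset": [0, 0, -2], "twist": [0, 0, 0], "grip": 10}
    - {"offset": [0, 0, 0], "twist": [0, 0, 0], "grip": 10}
    - {"offset": [0, 0, 0], "twist": [0, 0, 0], "grip": 10}

```text
time: 16.75
ee_pos: [0.5609, -0.1185, 0.2808]
ee_rot: [0.983, -0.181, -0.0, -0.0]
wrist_force: [0.3, 0.5, -0.8]
finger_gap: 0.0151
grip_force: 58.7
```

>>> send_rows:
  steps:
    - {"offset": [0, 0, -1], "twist": [0, 0, 0], "grip": 10}
    - {"offset": [0, 0, 0], "twist": [0, 0, 0], "grip": 10}
    - {"offset": [0, 0, 0], "twist": [0, 0, 0], "grip": 22}
    - {"offset": [0, 0, 0], "twist": [0, 0, 0], "grip": 35}
    - {"offset": [0, 0, 0], "twist": [0, 0, 0], "grip": 60}
    - {"offset": [0, 0, 0], "twist": [0, 0, 0], "grip": 60}
    - {"offset": [0, 0, 0], "twist": [0, 0, 0], "grip": 60}
    - {"offset": [0, 0, 10], "twist": [0, 0, 0], "grip": 60}
    - {"offset": [0, 0, 20], "twist": [0, 0, 0], "grip": 60}
    - {"offset": [0, 0, 20], "twist": [0, 0, 0], "grip": 60}
    - {"offset": [0, 0, 20], "twist": [0, 0, 0], "grip": 60}
    - {"offset": [0, 0, 20], "twist": [0, 0, 0], "grip": 60}
    - {"offset": [-10, 0, 20], "twist": [0, 0, 0], "grip": 60}
    - {"offset": [-20, 0, 20], "twist": [0, 0, 0], "grip": 60}
    - {"offset": [-20, 0, 10], "twist": [0, 0, 0], "grip": 60}
    - {"offset": [0, 0, 0], "twist": [0, 0, 0], "grip": 60}
    - {"offset": [0, 0, 0], "twist": [0, 0, 0], "grip": 60}

```text
time: 18.17
ee_pos: [0.511, -0.1187, 0.4217]
ee_rot: [0.983, -0.182, 0.002, 0.0]
wrist_force: [0.7, 0.7, 0.1]
finger_gap: 0.0595
grip_force: 0.0
```

```bash
python3 - <<'E'
from t import *
im,d,P,ray,o=cam('wrist');s,ds,Ps,*_=cam('scene')
ob=manip.get_obs(); print(ob['time'],ob['ee_pos'],ob['wrist_force'])
g=im.max(2)
m=(g<80)&(abs(P[...,2]-.24)<.012)&(abs(P[...,0]-.558)<.04)&(abs(P[...,1]+.116)<.04)
q=P[m];print('handle top',len(q),q.mean(0),cv2.minAreaRect((q[:,:2]*1000).astype(np.float32)))
cv2.imwrite('pics/w8.png',cv2.resize(s[135:305,230:410],None,fx=3.3,fy=3.3,interpolation=cv2.INTER_CUBIC))
E
```

```text
18.2667 [ 0.5112442  -0.11849682  0.4197248 ] [-0.26463889  1.04560197  0.62904644]
handle top 597 [ 0.55804547 -0.11737158  0.24053049] ((557.6741943359375, -117.04632568359375), (14.675714492797852, 21.300996780395508), 67.57514190673828)
```

View pics/w8.png

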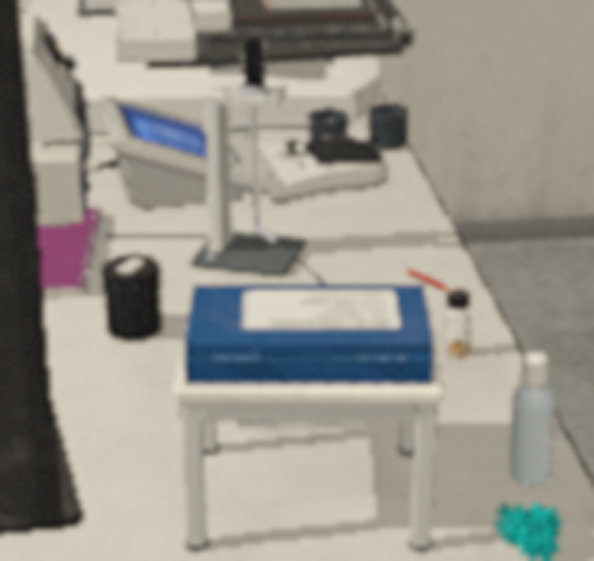

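The view shows the hook hanging on the fork at (255,90–235), with its handle top at z = 0.2405, as at the start. The bystanders haven't moved.

```bash
python3 -c "
from bench import manip
print(manip.hand_in())"
```

```text
the job is handed in; nothing more can be done
None
```

I dragged the tray out until its back corners were about 20 mm clear of the shelf's front edge, coral still in it, hung the hook back on its fork, left the bystanders where they stood, and handed the job in at about 18 s.

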